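# Load a slide holder under the stage clip

### The arm

A 6-joint arm with a two-finger parallel gripper is mounted at the origin on the work surface. World frame = base frame: x ahead of the robot, y to its left, z up, the work surface at z = 0. Lengths are in m, angles in rad, forces in N, time in s.
With the tool pointing down it reaches from about 0.425 to 0.95 m from the base axis. Payload 3.5 kg.
Tool frame: the origin (TCP) lies between the finger pads; the fingertips stand 14 mm ahead of it and the grasp point (between the pads) lies 5 mm behind it (ctrl.tip_extent is the distance from the TCP to the fingertips, in m); x points along the fingers, z is the direction in which the jaws open and shut, and the axes are right-handed (so a half turn about x gives the same grasp; the last joint's range is limited). The gripper opens to 85 mm and grips with 20 to 120 N. Pads are 22 mm wide; open, the fingers measure 114 mm over their backs; the gripper's body (76 mm by 85 mm) begins 54 mm behind the grasp point. The pads swing forward as they close: fully open they stand 13 mm farther back than shut.
Start: joints at [-1.377, 0.286, 1.577, -0, 1.279, -0.15], TCP at [0.228, -0.635, 0.245] pointing down, gripper open.
Joint ranges: [-2.77, 2.77], [-0.9, 2.22], [0.21, 2.48], [-1.53, 4.67], [0.24, 2.81], [-2.84, 2.84]. Speed limits (rad/s): [2.79, 2.79, 3.14, 3.14, 3.14, 3.14].

### API

Orientations are given as a unit quaternion [x, y, z, w].
In Python, from plant import ctrl gives the robot as it stands.
- The arm moves only by the tool move_arm, never from a script. Its argument "commands" is one flat list of numbers, 4 for each row, row after row: the shift along the tool's x, y, z in units of 25 mm (1.0 is 25 mm), then the turn about the tool's x in units of 5 degrees (1.0 is 5 degrees). A call has 1 to 20 rows; each row shifts and turns the commanded pose from where the row before left it, along the tool's axes as they then stand; what a row does not reach is not made up. A row lasts 1/8 s, in which the tool goes at most 62.5 mm and 10.7 degrees, less where a joint would pass 70% of its speed; a pose out of reach is approached as far as the arm can. A call is refused whole if a number of a shift passes 1 or a number of a turn 1, either way. A call with a gripper value outside its range is refused whole. "jaw" is the finger opening in mm, from 0 to 85.4, set as the call begins (left out, the last holds). The fingers move at their own pace and stop on an object; "force" is the grip in N (left out, the last holds). Time passes only in rows, so rows that do not move let the fingers close. It gives the time, the measured TCP pose, the force and the opening at its end, in the units of the state.
- ctrl.get_state(): the state, without advancing time (a new reading comes with each control period).
- ctrl.read_camera(name): name is "scene" or "top" or "wrist"; returns the picture (480x640x3 uint8, red, green, blue); there is no depth.
- ctrl.get_calibration(name): a dict with "camera_matrix" (3x3 intrinsics, pixels), "camera_from_world" (4x4, takes a point from world to camera coordinates); the wrist camera has in their place "mount" (4x4, takes a point from camera to tool coordinates, whose origin is the TCP and whose axes are the tool frame's). Camera axes: x right, y down, z forward; pixel columns grow to the right and rows downward; lengths in m; the calibration is good to about 2 mm. A picture is of the moment at which its call begins: read the wrist's pose just before it. get_calibration takes no time and is no camera call.
- ctrl.sign_off(): hands the job in, once; it reports no verdict.
The state is a dict: "time": time; "qpos": joint angles; "dq": joint speeds; "joint_efforts": joint torques, N m; "eef_pos": TCP position; "tcp_rot": TCP orientation; "contact_force": force on the tool from outside, world axes, zero at the start; "wrist_torque": the same for the moment, N m; "opening": opening from 0.0 (shut) to 1.0 (fully open).
Only numpy, scipy, OpenCV 4.12 (cv2) and the standard library are available. Lean on these libraries where they do the work, as an engineer would, in place of code of your own. Each camera call takes 0.05 s, during which the arm holds its last target.

### The job

Load the slide holder that lies on the microscope's stage: with one fingertip press and hold down the thumb bar of the spring clip so that its nose rises, and meanwhile with the other fingertip push the holder along the stage, under the raised nose, until its long edge sits flush against the back rail. Then let the clip come down so that it clamps the holder, and leave everything untouched; do not pick the holder up, and do not disturb the other things on the base and bench.

Things in the scene. Friction and masses are not known exactly. Their poses are not given: they have to be found in the camera images.
- stage_base: white microscope light base, 240 x 220 x 35 mm, fixed to the bench. Origin: centre of its underside; +x points to its back, +y to its left, where the clip is. On it a black stage plate, x -70 to +90, y -70 to +60 mm; its flat top (the stage surface, with a flush round black disc) is 45 mm above the origin. Left of the plate the base's top lies 10 mm lower
- back_rail (a point): middle of the foot of the back rail's front face, on the stage surface: x = +45, y = 0, z = +45 mm in the base's frame. The rail is straight aluminium, 9 mm thick, 8 mm high, along the base's y from -69 to +55 mm. Same axes as the base
- slide_holder: the slide holder to load: flat aluminium frame with a glass slide, 32 (its x) x 84 (its y) x 6 mm, 40 to 85 g, loose on the stage, axes within 0.1 rad of the base's, 20 to 30 mm short of the back rail. Origin: centre of its underside. At home its far long edge touches the rail: origin at x = +29, z = +45 mm in the base's frame, y about as found (-4 to 0 mm)
- thumb_bar (a point): top of the middle of the clip's thumb bar (moves with it): rolled steel edge, 40 mm long (base's x -30 to +10 mm), 8 mm thick. Clip down: y = +72 mm in the base's frame, top 21 mm above the stage surface. Pressed to 2 mm above it: clip at about 0.84 rad, y = +71 mm. Takes 2 N at first, 5 N there, springs back; may be pressed anywhere along it, a finger may slide along it
- clip_nose (a point): underside of the clip's nose (moves with it), a steel roll 10 mm long (base's x +28 to +38 mm), 6 mm thick, at y = +31 mm, over the left end of the holder's home; clip down: 2 mm above the stage surface, so the holder cannot pass. Hinge pin between nose and thumb bar: along x at y = +50 mm, 9 mm above the stage, on cheeks (y +46 to +56, x -16 to +23 mm) 14 mm high
- stage_clip (a joint): angle of the spring clip, rad: 0 with its nose down on the empty stage, growing as the thumb bar is pressed down and the nose rises, stop at 1.0; about 0.21 when the nose rests on top of the holder; above 0.27 the nose is clear of the holder's top
- spare_holder: an empty slide holder, same frame as the one on the stage but without glass, 32 x 84 x 6 mm, lying on the bench beside the base; a bystander, leave it alone. Origin: centre of its underside
- forceps: steel forceps 125 mm long, lying on the front strip of the microscope base; bystander. Origin: middle of the underside
- oil_vial: small amber dropping bottle, 22 mm across, 50 mm tall, standing on the right-hand strip of the base; bystander. Origin: centre of its underside
- cover_box: small plastic box of cover slips, 25 x 29 x 20 mm, on the strip of the base behind the stage plate; bystander. Origin: centre of its underside
- reagent_bottle: one-litre amber bottle with a screw cap, 96 mm across, 215 mm tall, on the bench; bystander. Origin: centre of its underside
- tube_rack: wire rack of capped tubes, 86 x 168 mm, 118 mm tall, on the bench; bystander. Origin: centre of its underside
- slide_box: flat plastic slide box 95 x 170 x 34 mm on the bench; bystander. Origin: centre of its underside
Mind the look-alikes: they are no part of the job. What is shaped like the slide_holder but brown is not meant.

How it is judged:
On the way, in this order (a step that is already met when the one before it is completed fails the run):
1. the clip is held open while the holder still lies short of its nose (value of joint stage_clip above 0.3 rad and x of slide_holder in the frame of stage_base below 0.012 m), for 0.1 s.
2. the holder is pushed by a finger beneath the nose of the clip, which is held open (value of joint stage_clip above 0.27 rad and x of slide_holder in the frame of stage_base above 0.018 m and contact force between the fingers and slide_holder above 0.05 N), for 0.02 s.
At the end, for the whole second after the job is handed in: the holder lies flat on the stage, flush against the back rail (within 2.8 mm and 0.05 rad), not shifted sideways (its centre between 8 mm right and 5 mm left of the base's middle line), at rest, and the clip is let down so that its nose rests on the holder (clip angle 0.15 to 0.26 rad) (x of slide_holder in the frame of stage_base between 0.0262 and 0.0315 m and y of slide_holder in the frame of stage_base between -0.008 and 0.005 m and z of slide_holder in the frame of stage_base between 0.043 and 0.047 m and angle between the x axis of slide_holder and the x axis of stage_base, either way round below 0.05 rad and value of joint stage_clip between 0.15 and 0.26 rad and linear speed of slide_holder below 0.01 m/s); the robot touches nothing.
It fails at once if the slide holder is lifted or tipped off the stage (z of slide_holder in the frame of stage_base above 0.053 m or z of slide_holder in the frame of stage_base below 0.039 m or angle between slide_holder's own z axis and vertical above 0.25 rad).
It fails at once if another thing on the base or bench is disturbed (moved more than 20 mm) (distance of any of spare_holder, forceps, oil_vial, cover_box, reagent_bottle, tube_rack, slide_box from where it was at the start of the episode above 0.02 m).
It also fails if it takes over 35 s, if anything falls off the work surface, if the arm or the gripper's body presses on something with over 40 N, if the wrist force passes 120 N, or if a joint passes its speed limit or range.

## Working session

There is one attempt and no reset: what is moved stays moved. The work goes in short steps, Python scripts to look and compute and a tool call to move; the robot and the scene stay as the last step left them, time stands still between calls to the robot, and variables do not carry over. Pictures are saved under pics/ and viewed, and the job is handed in when it is done.

Besides the shell and the picture viewer there is one more tool, called after ">>>" by a JSON object that holds its "api" and its "payload". move_arm: Moves the arm, as the interface text tells. Its arguments: {"type":"object","properties":{"commands":{"type":"array"},"jaw":{"type":"number"},"force":{"type":"number"}},"required":["commands"]}

```bash
ls; mkdir -p pics; python3 - <<'E'
from plant import ctrl
import cv2,numpy as np
np.set_printoptions(precision=4,suppress=True)
s=ctrl.get_state(); print(s)
for n in ["scene","top","wrist"]:
    im=ctrl.read_camera(n); cv2.imwrite(f"pics/{n}0.png",im[:,:,::-1]); print(n,ctrl.get_calibration(n))
E
```

```text
pics
{'time': 0.0, 'qpos': array([-1.377 ,  0.2872,  1.5782, -0.    ,  1.2786, -0.15  ]), 'dq': array([ 0.0012,  0.0014,  0.0007, -0.0005,  0.0005, -0.0018]), 'joint_efforts': array([  0.0003, -40.5984, -29.2621,  -0.0002,   0.0057,   0.    ]), 'eef_pos': array([ 0.2274, -0.6349,  0.2439]), 'tcp_rot': array([ 0.4077,  0.5788, -0.4065,  0.5775]), 'contact_force': array([-0.23  , -0.765 ,  0.8468]), 'wrist_torque': array([ 0.0296, -0.0171,  0.0045]), 'opening': 1.000506975310843}
scene {'camera_matrix': array([[466.8612,   0.    , 316.2757],
       [  0.    , 466.8612, 240.7734],
       [  0.    ,   0.    ,   1.    ]]), 'camera_from_world': array([[ 0.5495,  0.8355,  0.0003, -0.3267],
       [ 0.585 , -0.3846, -0.714 , -0.281 ],
       [-0.5964,  0.3926, -0.7001,  1.4207],
       [ 0.    ,  0.    ,  0.    ,  1.    ]])}
top {'camera_matrix': array([[510.3174,   0.    , 318.6905],
       [  0.    , 510.3174, 246.0446],
       [  0.    ,   0.    ,   1.    ]]), 'camera_from_world': array([[-0.1047, -0.9945, -0.0029,  0.0587],
       [-0.9724,  0.103 , -0.2094,  0.5814],
       [ 0.2086, -0.0191, -0.9778,  1.1465],
       [ 0.    ,  0.    ,  0.    ,  1.    ]])}
wrist {'camera_matrix': array([[333.3919,   0.    , 319.0462],
       [  0.    , 333.3919, 242.2432],
       [  0.    ,   0.    ,   1.    ]]), 'mount': array([[ 0.0001, -0.3042,  0.9526, -0.129 ],
       [ 0.0002, -0.9526, -0.3042,  0.0781],
       [ 1.    ,  0.0002, -0.    , -0.0006],
       [ 0.    ,  0.    ,  0.    ,  1.    ]])}
```

View pics/scene0.png

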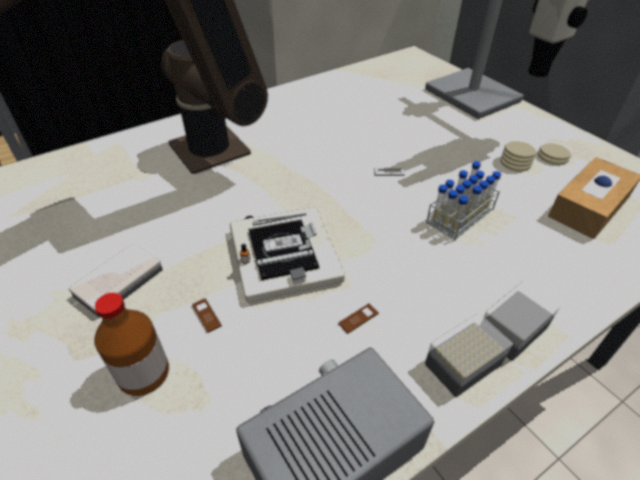

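View pics/top0.png

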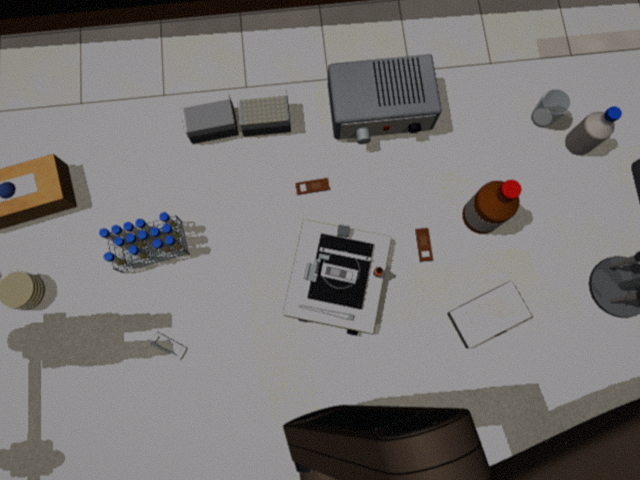

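View pics/wrist0.png

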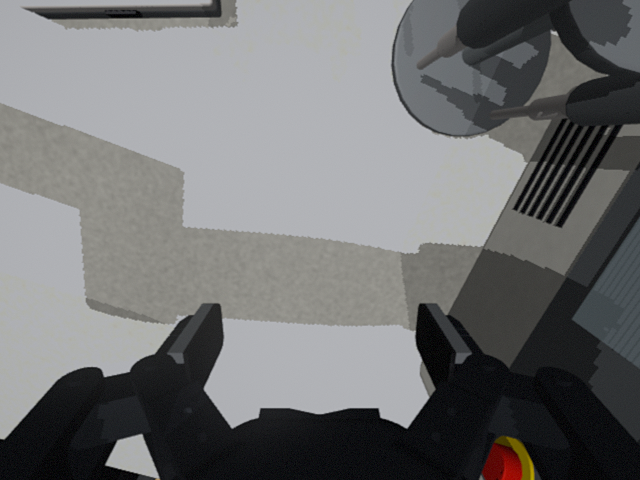

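```bash
cat > h.py <<'E'
import numpy as np,cv2
from plant import ctrl
from scipy.spatial.transform import Rotation as R
np.set_printoptions(precision=4,suppress=True)
def cam(name,s=None):
    c=ctrl.get_calibration(name);K=c["camera_matrix"]
    if name=="wrist":
        T=np.eye(4);T[:3,:3]=R.from_quat(s["tcp_rot"]).as_matrix();T[:3,3]=s["eef_pos"]
        return K,np.linalg.inv(T@c["mount"])
    return K,c["camera_from_world"]
def back(K,E,uv,z):
    d=E[:3,:3].T@np.linalg.inv(K)@np.array([uv[0],uv[1],1.]);o=-E[:3,:3].T@E[:3,3]
    return o+d*(z-o[2])/d[2]
def proj(K,E,p):
    q=K@(E[:3,:3]@np.asarray(p)+E[:3,3]);return q[:2]/q[2]
def crop(src,dst,x0,y0,x1,y1,f):
    im=cv2.imread(src)[y0:y1,x0:x1];cv2.imwrite(dst,cv2.resize(im,None,fx=f,fy=f,interpolation=cv2.INTER_CUBIC))
E
python3 - <<'E'
from h import *
crop("pics/top0.png","pics/topc.png",270,205,410,345,4)
crop("pics/scene0.png","pics/scenec.png",215,190,365,310,5)
K,E=cam("top")
for uv in [(306,221),(393,235),(377,332),(284,316)]: print(uv,back(K,E,uv,.035))
E
```

```text
(306, 221) [0.6557 0.0211 0.035 ]
(393, 235) [ 0.5983 -0.1857  0.035 ]
(377, 332) [ 0.3715 -0.1172  0.035 ]
(284, 316) [0.4313 0.0956 0.035 ]
```

View pics/topc.png

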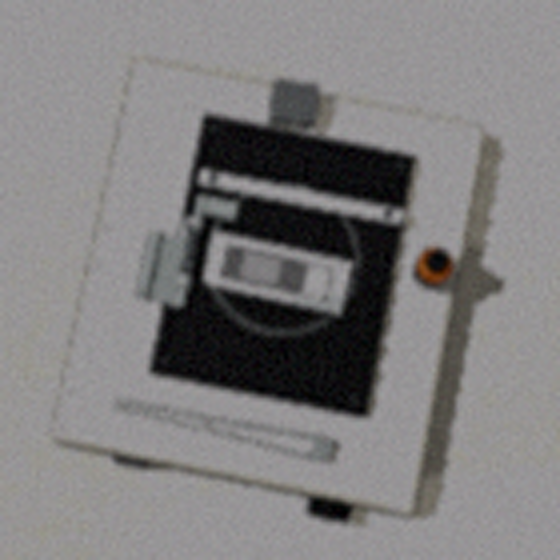

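View pics/scenec.png

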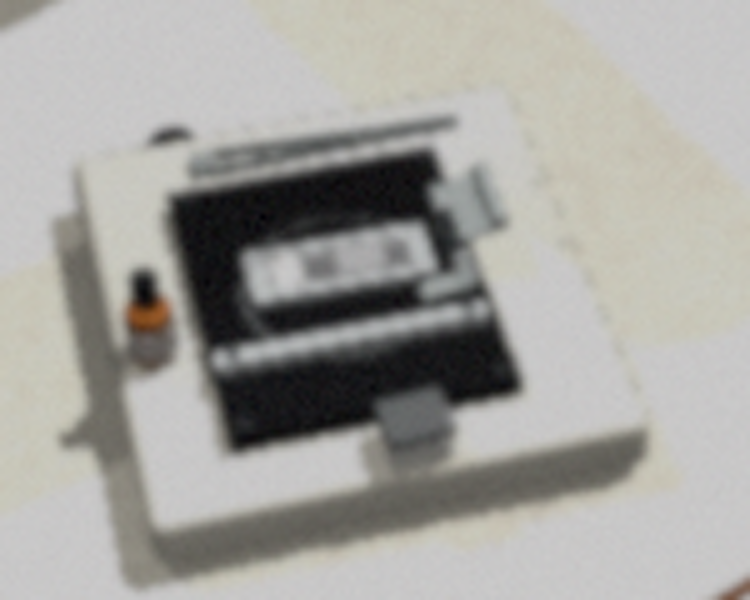

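```bash
python3 - <<'E'
from h import *
s=ctrl.get_state();M=R.from_quat(s["tcp_rot"]).as_matrix();print(M, getattr(ctrl,'tip_extent',None),[a for a in dir(ctrl) if a[0]!='_'])
psi=np.arctan2(-.0686,.227);print(psi)
by=np.array([-np.sin(psi),np.cos(psi),0]);bx=np.array([np.cos(psi),np.sin(psi),0])
# angle about tool x to bring z to +-by
for sg in(1,-1):
    t=M.T@(sg*by);print(sg,np.degrees(np.arctan2(-t[1],t[2])))
K,E=cam("top");print(back(K,E,(490,215),.1))
tgt=np.array([.514,-.047,0])+bx*-.03+by*.035; d=tgt-s["eef_pos"];d[2]=0;print(tgt,M.T@d)
E
```

```text
[[-0.0004  0.9415  0.3371]
 [ 0.0018  0.3371 -0.9415]
 [-1.      0.0002 -0.0018]] 0.014 ['Unreachable', 'get_calibration', 'get_state', 'read_camera', 'sign_off', 'tip_extent']
-0.2934763409688537
1 -143.48689073745146
-1 36.51310926254853
[ 0.6076 -0.4046  0.1   ]
[ 0.4954 -0.0048  0.    ] [ 0.001   0.4647 -0.503 ]
```

>>> {"api": "move_arm", "payload": {"commands": [0,0.93,-1,0,0,0.93,-1,0,0,0.93,-1,0,0,0.93,-1,0,0,0.93,-1,0,0,0.93,-1,0,0,0.93,-1,0,0,0.93,-1,0,0,0.93,-1,0,0,0.93,-1,0,0,0.93,-1,0,0,0.93,-1,0,0,0.93,-1,0,0,0.93,-1,0,0,0.93,-1,0,0,0.93,-1,0,0,0.93,-1,0,0,0.93,-1,0,0,0.93,-1,0,0,0.93,-1,0], "jaw": 62}}

```text
time: 2.65
eef_pos: [0.4969, -0.0069, 0.245]
tcp_rot: [0.407, 0.578, -0.407, 0.578]
contact_force: [0.4, 0.0, -0.5]
opening: 0.728
```

>>> {"api": "move_arm", "payload": {"commands": [0,0,0,1,0,0,0,1,0,0,0,1,0,0,0,1,0,0,0,1,0,0,0,1,0,0,0,1,0,0,0,0.3,0,0,0,0]}}

```text
time: 3.78
eef_pos: [0.4967, -0.0079, 0.2452]
tcp_rot: [-0.567, -0.422, 0.568, -0.422]
contact_force: [0.7, 0.0, -0.0]
opening: 0.728
```

```bash
python3 - <<'E'
from h import *
import pickle
s=ctrl.get_state();im=ctrl.read_camera("wrist");cv2.imwrite("pics/w1.png",im[:,:,::-1]);pickle.dump(s,open("w1.pkl","wb"));print(s)
E
```

```text
{'time': 3.775, 'qpos': array([-0.2206, -0.114 ,  2.0053,  0.0001,  1.2505,  1.6426]), 'dq': array([ 0.0016, -0.0003,  0.0007, -0.0006, -0.0006, -0.0034]), 'joint_efforts': array([  0.0004, -24.4467, -28.9839,   0.0003,   0.0012,   0.0347]), 'eef_pos': array([ 0.4967, -0.0079,  0.2452]), 'tcp_rot': array([-0.5674, -0.4219,  0.5675, -0.4217]), 'contact_force': array([ 0.7257,  0.036 , -0.0359]), 'wrist_torque': array([ 0.0438, -0.0415,  0.0648]), 'opening': 0.7276564788493328}
```

View pics/w1.png

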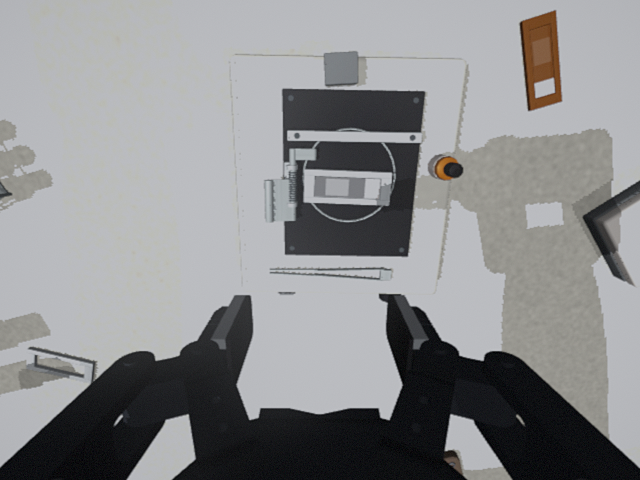

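```bash
python3 - <<'E'
from h import *
crop("pics/w1.png","pics/w1c.png",225,45,475,300,3)
crop("pics/w1.png","pics/w1d.png",255,120,405,230,5)
E
```

```text
(no output)
```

View pics/w1c.png

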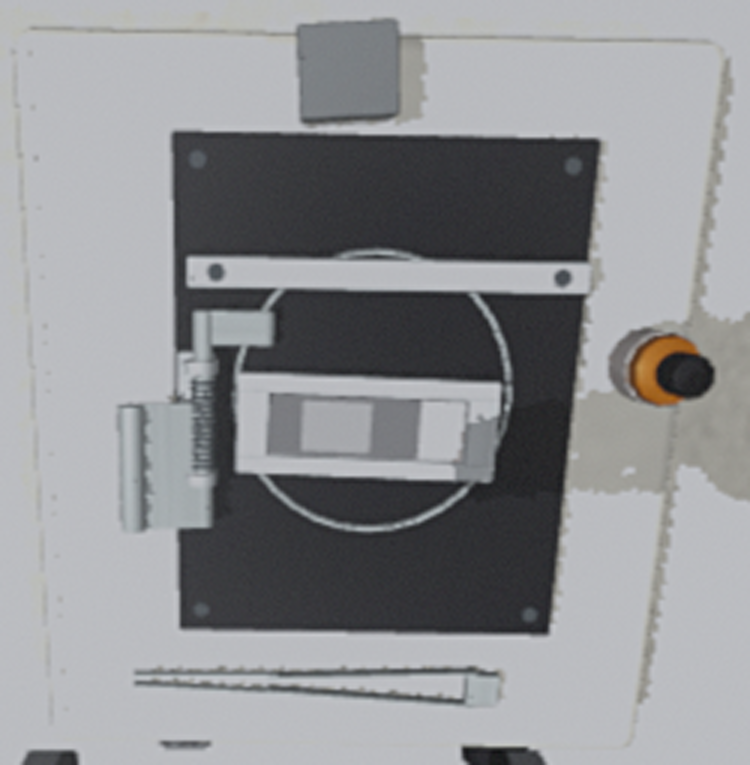

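View pics/w1d.png

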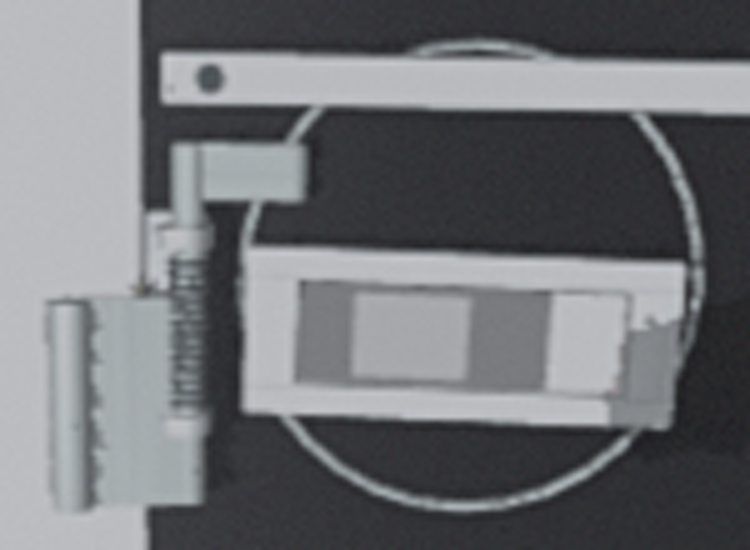

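```bash
python3 - <<'E'
from h import *
import pickle,json
s=pickle.load(open("w1.pkl","rb"));K,E=cam("wrist",s)
c=lambda u,v:(225+u/3,45+v/3); d=lambda u,v:(255+u/5,120+v/5)
P=np.array([back(K,E,c(*q),.045)[:2] for q in [(172,132),(600,139),(548,633),(181,628)]])
B=np.array([[90,60],[90,-70],[-70,-70],[-70,60]])/1e3
pm,bm=P.mean(0),B.mean(0);H=(B-bm).T@(P-pm);U,S,V=np.linalg.svd(H);Rm=V.T@np.diag([1,np.linalg.det(V.T@U.T)])@U.T
t=pm-Rm@bm;psi=np.arctan2(Rm[1,0],Rm[0,0]);print("base",t,psi,"scale",S.sum()/((B-bm)**2).sum(),"res",(P-t)@Rm-B)
json.dump([*t,psi],open("base.json","w"))
f=lambda q,z:(Rm.T@(back(K,E,q,z)[:2]-t))*1e3
for q in [(245,247),(685,262),(672,429),(243,412)]:print("holder",f(d(*q),.051))
for q in [(187,286),(590,293)]:print("railfront",f(c(*q),.053))
for q in [(66,300),(70,510)]:print("bar top",f(d(*q),.066))
for q in [(305,145),(305,203)]:print("nose",f(d(*q),.053))
M=R.from_quat(s["tcp_rot"]).as_matrix();print("tcp base",(Rm.T@(s["eef_pos"][:2]-t))*1e3,"yaw err deg",np.degrees(np.arctan2(M[1,1],M[0,1])-psi))
# fingertip check
K2,E2=cam("wrist",s)
E
```

```text
base [ 0.5162 -0.0392] -0.30754560866608405 scale 0.9912706243088055 res [[-0.0007 -0.0005]
 [-0.0006  0.0004]
 [ 0.0007  0.0008]
 [ 0.0006 -0.0007]]
holder [18.8785 39.5784]
holder [ 17.3625 -44.3402]
holder [-14.9516 -44.4348]
holder [-12.8667  39.9167]
railfront [45.1092 54.8883]
railfront [ 44.9608 -69.0757]
bar top [10.2771 71.6977]
bar top [-29.3357  72.1639]
nose [37.8233 28.3879]
nose [27.3409 28.2553]
tcp base [-28.0938  23.9237] yaw err deg 0.870777549694623
```

```bash
python3 - <<'E'
from h import *
crop("pics/w1.png","pics/w1f.png",190,280,440,430,3)
c=ctrl.get_calibration("wrist");K=c["camera_matrix"];E=np.linalg.inv(c["mount"])
for x in (.014,.009,.004,.0,-.02):
  for y in(-.011,.011):
    for z in (-.0311,-.0456): 
        p=proj(K,E,[x,y,z]);print(x,y,z,(p-[190,280])*3)
E
```

```text
0.014 -0.011 -0.0311 [200.6397 138.1971]
0.014 -0.011 -0.0456 [111.7394 138.1979]
0.014 0.011 -0.0311 [192.6964  14.9785]
0.014 0.011 -0.0456 [99.9938 14.9743]
0.009 -0.011 -0.0311 [195.0434 155.3619]
0.009 -0.011 -0.0456 [103.4693 155.3635]
0.009 0.011 -0.0311 [186.6038  29.0315]
0.009 0.011 -0.0456 [90.9901 29.0278]
0.004 -0.011 -0.0311 [189.1001 173.5911]
0.004 -0.011 -0.0456 [ 94.6864 173.5935]
0.004 0.011 -0.0311 [180.1163  43.9955]
0.004 0.011 -0.0456 [81.4027 43.9924]
0.0 -0.011 -0.0311 [184.0734 189.0091]
0.0 -0.011 -0.0456 [ 87.258  189.0121]
0.0 0.011 -0.0311 [174.6154  56.6839]
0.0 0.011 -0.0456 [73.2733 56.6813]
-0.02 -0.011 -0.0311 [154.5451 279.5774]
-0.02 -0.011 -0.0456 [ 43.6213 279.5853]
-0.02 0.011 -0.0311 [142.0423 131.8166]
-0.02 0.011 -0.0456 [ 25.1356 131.8173]
```

View pics/w1f.png

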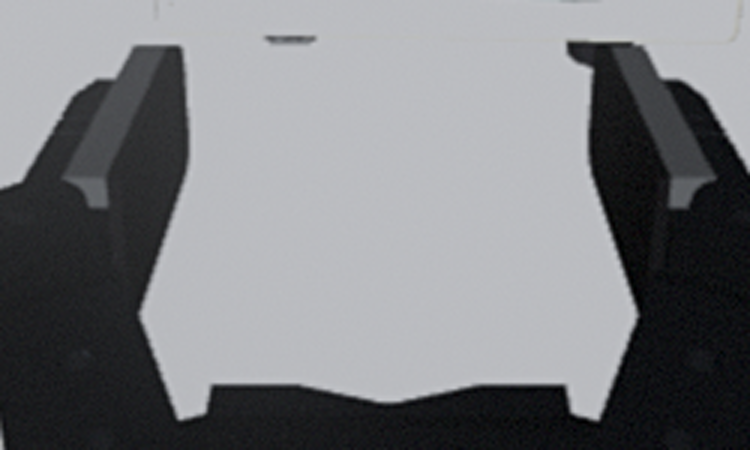

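>>> {"api": "move_arm", "payload": {"commands": [0,0,0,0.17,0.8,-0.04,-0.2,0,0.8,-0.04,-0.22,0,0.8,0,0,0,0.8,0,0,0,0.8,0,0,0,0.8,0,0,0,0.8,0,0,0,0.7,0,0,0,0,0,0,0], "jaw": 68}}

```text
time: 5.08
eef_pos: [0.4969, 0.0028, 0.0863]
tcp_rot: [-0.57, -0.418, 0.572, -0.416]
contact_force: [0.0, -0.1, 0.1]
opening: 0.796
```

```bash
cat >> h.py <<'E'
import json
def look(tag,w=True):
    s=ctrl.get_state();im=ctrl.read_camera("wrist");cv2.imwrite(f"pics/{tag}.png",im[:,:,::-1])
    t0,t1,psi=json.load(open("base.json"));c,q=np.cos(psi),np.sin(psi);Rm=np.array([[c,-q],[q,c]])
    M=R.from_quat(s["tcp_rot"]).as_matrix()
    print(s["time"],"tcp base mm",Rm.T@(s["eef_pos"][:2]-[t0,t1])*1e3,"z",s["eef_pos"][2]*1e3,"yaw",np.degrees(np.arctan2(M[1,1],M[0,1])-psi),"F",s["contact_force"],"op",s["opening"]*85.4)
    return s
E
python3 - <<'E'
from h import *
look("w2")
E
```

```text
5.075 tcp base mm [-31.1244  34.2595] z 86.27504460946582 yaw -0.035561065536009025 F [ 0.0444 -0.1391  0.0691] op 67.96199602727656
```

View pics/w2.png

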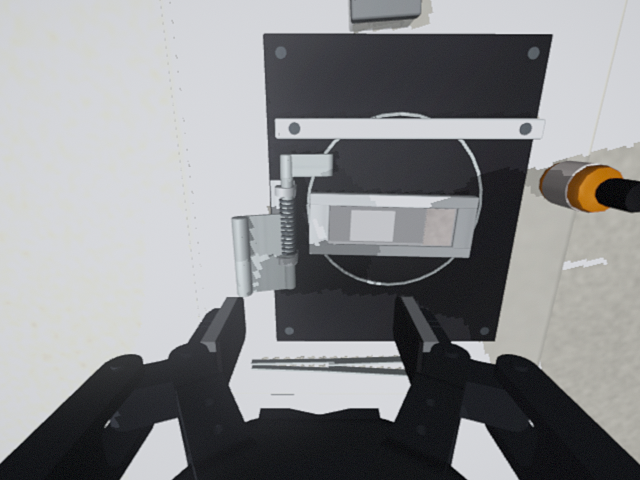

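>>> {"api": "move_arm", "payload": {"commands": [0.3,0.04,0,0,0.3,0,0,0,0.2,0,0,0,0.2,0,0,0,0.2,0,0,0,0.1,0,0,0,0,0,0,0]}}

```text
time: 6.0
eef_pos: [0.4996, 0.0021, 0.0556]
tcp_rot: [0.571, 0.417, -0.571, 0.418]
contact_force: [1.1, 0.3, 4.3]
opening: 0.799
```

```bash
python3 - <<'E'
from h import *
look("w3")
crop("pics/w3.png","pics/w3c.png",190,140,490,365,2.6)
E
```

```text
6.0 tcp base mm [-28.3499  34.3295] z 55.58471548591292 yaw -0.04254367032873545 F [1.0531 0.3132 4.3368] op 68.22366523757172
```

View pics/w3c.png

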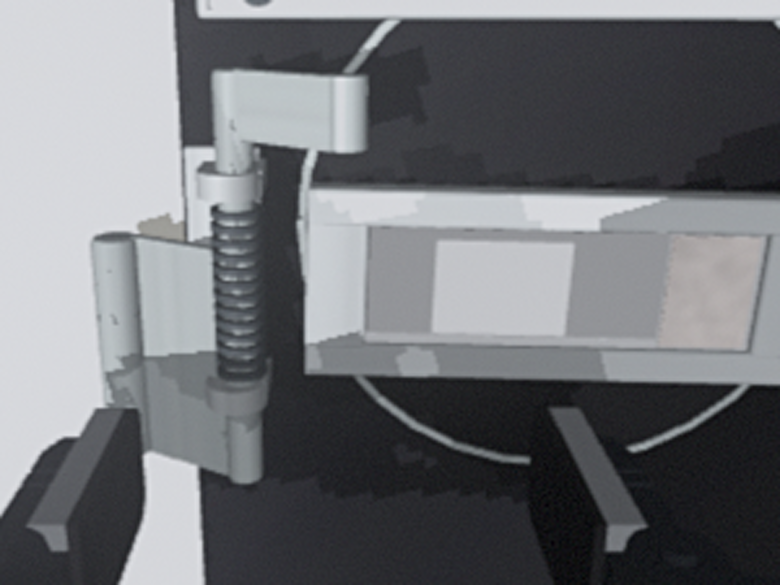

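>>> {"api": "move_arm", "payload": {"commands": [0.1,0,0,0,0.05,0,0,0,0,0,0,0,0,0.1,0,0,0,0.1,0,0,0,0.1,0,0,0,0.1,0,0,0,0,0,0]}}

```text
time: 7.05
eef_pos: [0.5053, -0.0003, 0.0517]
tcp_rot: [-0.568, -0.42, 0.573, -0.415]
contact_force: [-9.1, 2.4, 13.8]
opening: 0.796
```

```bash
python3 - <<'E'
from h import *
look("w4")
crop("pics/w4.png","pics/w4c.png",190,140,490,365,2.6)
E
```

```text
7.05 tcp base mm [-22.2026  33.8362] z 51.73023179999155 yaw 0.015186412393709523 F [-9.14    2.3582 13.8025] op 67.96223780998295
```

View pics/w4c.png

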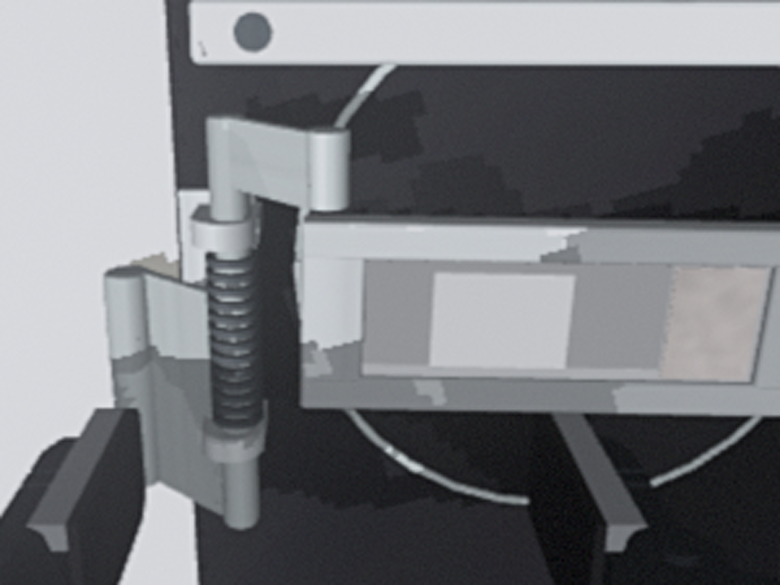

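>>> {"api": "move_arm", "payload": {"commands": [-0.08,0,0,0,0,0,0,0]}}

```text
time: 7.35
eef_pos: [0.5062, -0.0003, 0.0529]
tcp_rot: [-0.569, -0.419, 0.572, -0.416]
contact_force: [-3.1, 0.8, 5.4]
opening: 0.794
```

>>> {"api": "move_arm", "payload": {"commands": [0,0.1,0,0,0,0.1,0,0,0,0,0,0]}}

```text
time: 7.72
eef_pos: [0.511, -0.0019, 0.0526]
tcp_rot: [-0.569, -0.419, 0.572, -0.416]
contact_force: [-2.9, 0.7, 5.5]
opening: 0.794
```

```bash
python3 - <<'E'
from h import *
look("w5")
crop("pics/w5.png","pics/w5c.png",190,140,490,365,2.6)
E
```

```text
7.725 tcp base mm [-16.3159  33.9945] z 52.6404814344658 yaw 0.038245661164325935 F [-2.8571  0.7198  5.5282] op 67.81453914916614
```

View pics/w5c.png

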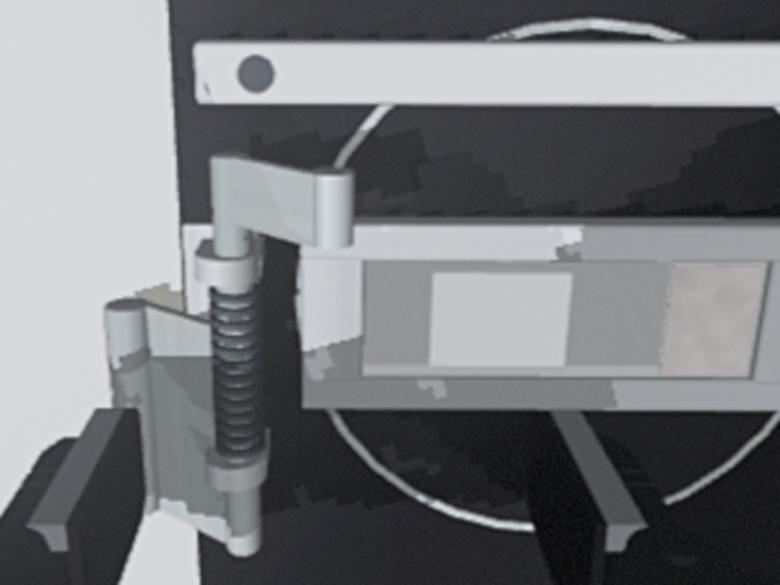

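>>> {"api": "move_arm", "payload": {"commands": [0,0.1,0,0,0,0.1,0,0,0,0.1,0,0,0,0.1,0,0,0,0.1,0,0,0,0.1,0,0,0,0,0,0]}}

```text
time: 8.65
eef_pos: [0.5253, -0.0065, 0.0526]
tcp_rot: [-0.569, -0.419, 0.572, -0.416]
contact_force: [-4.1, 1.3, 4.8]
opening: 0.793
```

```bash
python3 - <<'E'
from h import *
look("w6")
crop("pics/w6.png","pics/w6c.png",190,140,490,365,2.6)
E
```

```text
8.65 tcp base mm [-1.307  33.9558] z 52.61052475669919 yaw 0.03872878031225357 F [-4.085   1.3329  4.8329] op 67.7401170318449
```

View pics/w6c.png

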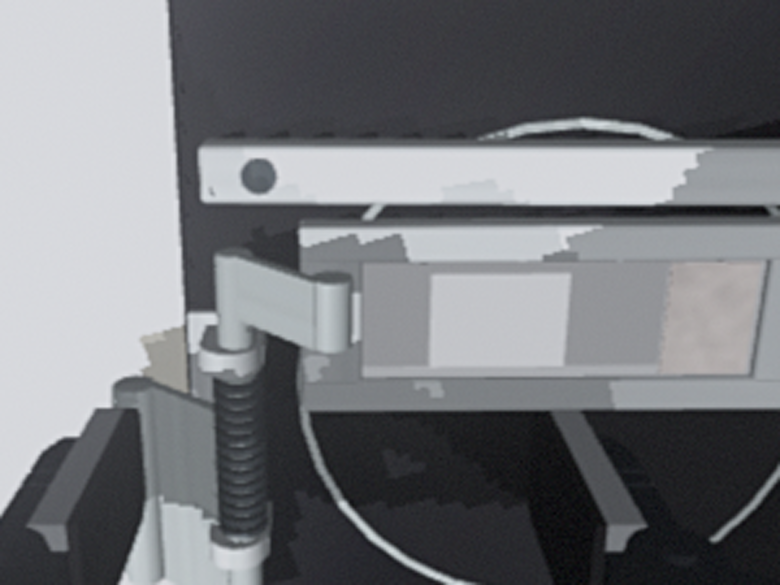

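>>> {"api": "move_arm", "payload": {"commands": [0,0.07,0,0,0,0.05,0,0,0,0.05,0,0,0,0,0,0]}}

```text
time: 9.2
eef_pos: [0.5288, -0.0076, 0.0525]
tcp_rot: [-0.569, -0.42, 0.573, -0.416]
contact_force: [-3.7, 1.3, 5.7]
opening: 0.798
```

```bash
python3 - <<'E'
from h import *
look("w7")
crop("pics/w7.png","pics/w7c.png",190,140,490,365,2.6)
E
```

```text
9.2 tcp base mm [ 2.4494 33.974 ] z 52.517428269802565 yaw 0.023211923419198203 F [-3.6794  1.292   5.7014] op 68.17644721235001
```

View pics/w7c.png

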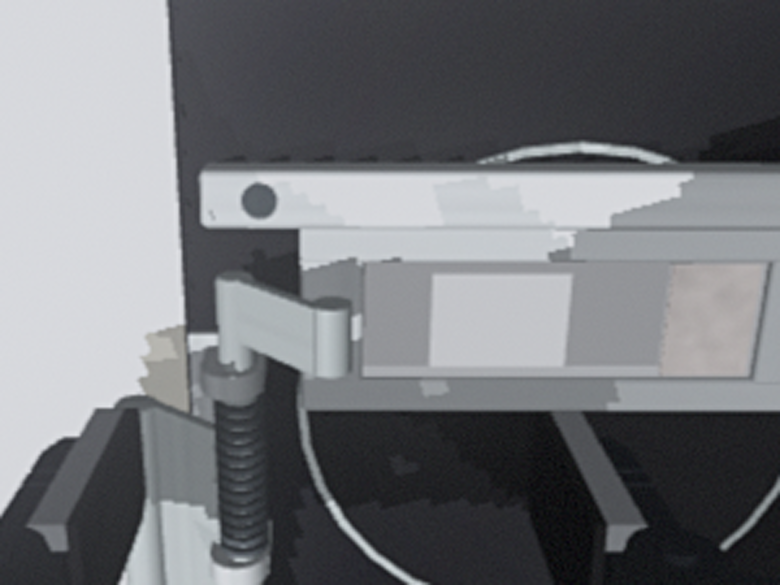

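>>> {"api": "move_arm", "payload": {"commands": [0,0.04,0,0,0,0.04,0,0,0,0,0,0]}}

```text
time: 9.62
eef_pos: [0.529, -0.0077, 0.0523]
tcp_rot: [-0.567, -0.421, 0.574, -0.414]
contact_force: [-8.4, 2.3, 9.7]
opening: 0.796
```

>>> {"api": "move_arm", "payload": {"commands": [0,-0.1,0,0,0,-0.1,0,0,0,-0.05,0,0,0,0,0,0]}}

```text
time: 10.12
eef_pos: [0.5286, -0.007, 0.0542]
tcp_rot: [0.572, 0.417, -0.57, 0.418]
contact_force: [1.8, 0.6, 4.4]
opening: 0.798
```

>>> {"api": "move_arm", "payload": {"commands": [-0.1,0,0,0,-0.15,0,0,0,-0.2,0,0,0,-0.2,0,0,0,-0.2,0,0,0,-0.4,0,0,0,-0.8,0,0,0,-0.8,0,0,0,-0.8,0,0,0,-0.8,0,0,0,0,0,0,0,0,0,0,0]}}

```text
time: 11.62
eef_pos: [0.527, -0.0067, 0.1641]
tcp_rot: [-0.57, -0.418, 0.571, -0.417]
contact_force: [0.7, -0.4, 0.6]
opening: 0.796
```

```bash
python3 - <<'E'
from h import *
import pickle
s=look("w8");pickle.dump(s,open("w8.pkl","wb"))
crop("pics/w8.png","pics/w8c.png",190,100,490,325,2.6)
E
```

```text
11.625 tcp base mm [ 0.396  34.3095] z 164.05924075428126 yaw -0.027553922672750294 F [ 0.691  -0.4309  0.553 ] op 68.01758241073972
```

View pics/w8c.png

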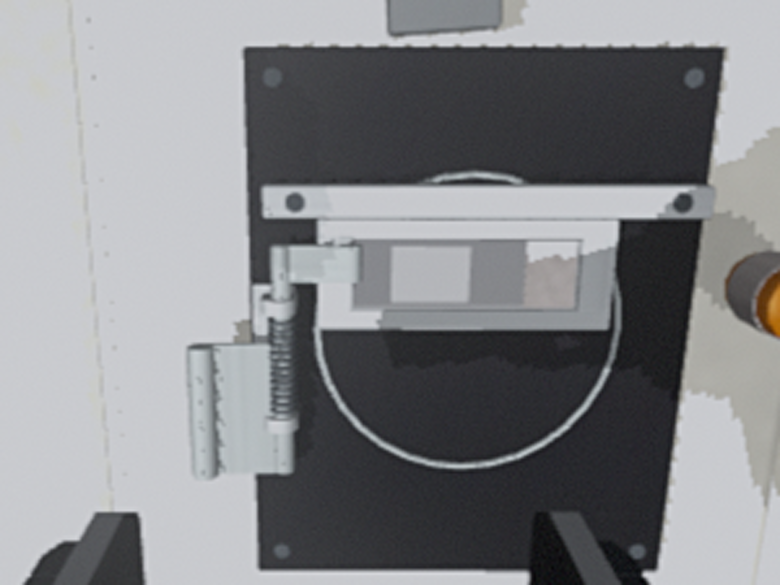

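View pics/w8.png

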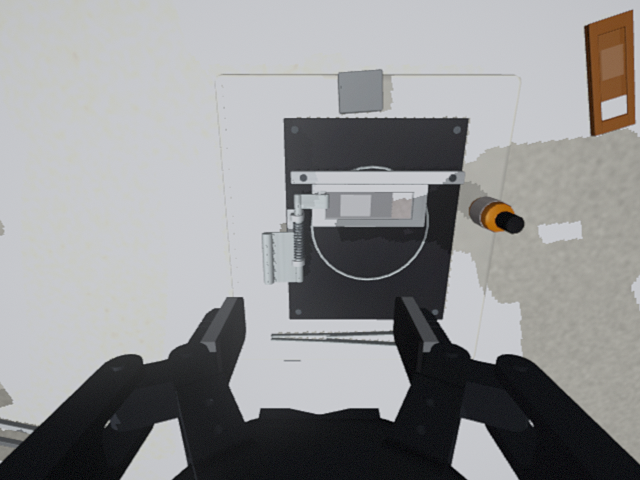

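Holder at crop (465,275) sits against the rail (edge at crop row 218), with the nose down on its left end at (340,262). I'll check its position numerically.

```bash
python3 - <<'E'
from h import *
import pickle
s=pickle.load(open("w8.pkl","rb"));K,E=cam("wrist",s)
t0,t1,psi=json.load(open("base.json"));c,q=np.cos(psi),np.sin(psi);Rm=np.array([[c,-q],[q,c]])
f=lambda u,v,z:Rm.T@(back(K,E,(190+u/2.6,100+v/2.6),z)[:2]-[t0,t1])*1e3
for n,u,v,z in [("near L",317,329,.051),("near R",609,329,.051),("farL",317,219,.051),("far R",619,219,.051),("rail",263,217,.053),("rail",713,217,.053),("bar",200,346,.0615),("bar",206,478,.0615),("plate",245,48,.045),("plate",723,48,.045),("plate",657,569,.045),("plate",260,570,.045)]:print(n,f(u,v,z))
E
```

```text
near L [13.0421 40.2709]
near R [ 13.0074 -44.0512]
farL [44.6321 40.0568]
far R [ 44.6041 -43.79  ]
rail [45.4625 54.8662]
rail [ 45.4213 -68.9546]
bar [10.9996 72.5897]
bar [-29.1299  72.7644]
plate [89.4508 59.1937]
plate [ 89.4219 -69.1181]
plate [-69.1546 -69.3284]
plate [-69.4446  59.4376]
```

Near edge x = 13.0 mm at both ends, so the origin is at about (29, -2) mm with yaw near 0. The nose is on the frame and the arm is clear.

```bash
python3 - <<'E'
from plant import ctrl
print(ctrl.sign_off())
E
```

```text
the job is handed in; nothing more can be done
None
```

The slide holder is loaded: it sits flush against the back rail with the clip's nose down on it, and I handed the job in at about 11.7 s. No verdict is reported.

**What I did:** I set the jaws to 68 mm. The left fingertip pressed the thumb bar down and slid along it, while the right fingertip pushed the holder under the raised nose. I stopped when the force rose and the tool no longer advanced, backed off slightly and lifted straight up.

**Last checks from the wrist camera:**

| Check | Measured | Target |
|---|---|---|
| Holder x | about 29 mm | 26.2 to 31.5 mm |
| Holder y | about -2 mm | -8 to 5 mm |
| Holder yaw against the base | about 0 rad | under 0.05 rad |
| Gap to the rail | under 1 mm | within 2.8 mm |

- **Arm:** it was about 0.1 m above the stage, with only sensor-level force readings.
- **Bystanders:** the forceps, vial and cover box showed no visible disturbance. I took no last picture of the things on the bench beyond the wrist camera's view.
- **Clip angle:** I judged it only by eye, with the nose resting on the frame. I did not measure it.

**One thing went wrong:** at the first press the fingertips sat about 2 mm lower than I had estimated. The push finger seems to have touched the stage briefly, with about 14 N upward. I raised the tool 2 mm before going on.

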